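# Clear a jammed port tube and snap the port covers shut

### The arm

A 6-joint arm with a two-finger parallel gripper is mounted at the origin on the work surface. World frame = base frame: x ahead of the robot, y to its left, z up, the work surface at z = 0. Lengths are in mm, angles in rad, forces in N, time in s.
With the tool pointing down it reaches from about 225 to 725 mm from the base axis. Payload 3.1 kg.
Tool frame: the origin (TCP) lies midway between the tips of the shut fingers; the grasp point (between the pads) lies 19 mm behind it; z points along the fingers, y is the line along which they close (so a half turn about z gives the same grasp; the last joint's range is limited). The gripper opens to 85 mm and grips with 20 to 120 N. Pads are 22 mm wide; open, the fingers measure 114 mm over their backs; the gripper's body (76 mm by 85 mm) begins 54 mm behind the grasp point. The pads swing forward as they close: fully open they stand 13 mm farther back than shut.
Start: joints at [-1.253, 0.048, 0.099, 1.622, 0, 1.443], TCP at [226.354, -473.689, 231.312] pointing down, gripper open.
Joint ranges: [-2.91, 2.91], [-0.99, 1.94], [-1.21, 1.42], [-2.12, 2.29], [-1.49, 1.47], [-3.14, 3.14]. Speed limits (rad/s): [2.79, 2.79, 3.14, 3.14, 3.14, 3.14].

### API

Orientations are given as a rotation vector (axis times angle).
In Python, from plant import env gives the robot as it stands. The module is installed in compiled form; this text tells all that it offers.
- The arm moves only by the shell command python3 -m inch 'ROWS' [FORCE]. ROWS is JSON, a list of rows, each an object with "dp": the shift along the world's x, y, z in m, a list of three; "dr": the turn, a rotation vector about the world's x, y, z in rad, a list of three; "hand": the opening in per cent of the stroke, from 0 (shut) to 100 (fully open). A call has 1 to 5 rows; each row is the pose to reach, as a shift and turn from the pose commanded when the call began; what a row does not reach only later rows make up. A row lasts 1/8 s, in which the tool goes at most 62.5 mm and 10.7 degrees, less where a joint would pass 70% of its speed; a pose out of reach is approached as far as the arm can. A call with a gripper value outside its range is refused whole. The fingers move at their own pace and stop on an object; FORCE is the grip in N (left out, the last holds). Time passes only in rows, so rows that repeat a pose let the fingers close. It gives the time, the measured TCP pose, the force, the opening and the grip force at its end, in the units of the state.
- env.sense(): the state, without advancing time (a new reading comes with each control period).
- env.get_image(name): name is "scene" or "top"; returns (picture, depth): 400x640x3 uint8, red, green, blue; 400x640 float32, mm along the optical axis (not along the pixel's ray), 0 where there is no reading.
- env.camera_info(name): a dict with "vfov" (degrees; the focal length in pixels is half the picture's height over the tangent of half this angle, whatever the lens; pixels are square), "cx", "cy" (the principal point, pixels), "k1" (the pictures are not rectified: a ray, as slopes to the right and down, at radius r is drawn at 1 + k1 r^2 times it, then the intrinsics apply), "world_from_camera" (4x4, takes a point from camera to world coordinates). Camera axes: x right, y down, z forward; pixel columns grow to the right and rows downward; lengths in mm; the calibration is good to about 2 mm. A picture is of the moment at which its call begins. camera_info takes no time and is no camera call.
- env.hand_in(): hands the job in; it is judged then, once.
The state is a dict: "t": time; "joint_positions": joint angles; "dq": joint speeds; "effort": joint torques, N m; "ee_pos": TCP position; "tool_rot": TCP orientation; "contact_force": force on the tool from outside, world axes, zero at the start; "torque": the same for the moment, N m; "opening": finger opening in mm; "finger_force": force on a finger pad.
Only numpy, scipy, OpenCV 4.12 (cv2) and the standard library are available. Lean on these libraries where they do the work, as an engineer would, in place of code of your own. Each camera call takes 0.05 s, during which the arm holds its last target. There are 200 camera calls.

### The job

A green practice plug is jammed in one of the two clear, leaning port tubes. Take the orange-handled push rod, push the plug right through the tube so that it drops out of the lower end into the tray under it, and hang the rod back upright by its collar in its fork; then press the hinged covers of both port tubes down, gently (well under 40 N), until each snaps and stays fully shut by itself. Leave everything else on the bench where it is.

Things in the scene. Friction and masses are not known exactly. Their poses are not given: they have to be found in the camera images.
- stand_a: Port stand screwed to the bench: white base 210 x 130 mm, blue-rimmed catch tray (rim 24 mm high) in its rear part, sloping white deck with a see-through port tube and a black hinged cover. Origin: centre of the base's underside; front is -x, z up. This is the stand whose tube holds the jammed plug.
- stand_b: Port stand screwed to the bench: white base 210 x 130 mm, blue-rimmed catch tray (rim 24 mm high) in its rear part, sloping white deck with a see-through port tube and a black hinged cover. Origin: centre of the base's underside; front is -x, z up. The same as stand A, but its tube is empty.
- port_a (a point): Centre of stand A's tube mouth, in the deck's upper face (90 x 86 mm); at x -30, y 0, z 155 mm of the stand. z points out of the tube along its axis, 35 degrees from vertical towards the stand's front; y is the stand's y; x is up the deck's slope. Bore 28 mm in diameter, 90 mm long, open at both ends.
- cover_a (a joint): Hinge of cover A, rad: 0 shut over the mouth, grows to 2.1 as it opens; starts at 1.7 to 1.9. A weak spring (0.06 N m/rad) drives it back to about 1.8 unless its nub has snapped past the catch: that happens between 0.16 and 0.07 rad, takes 10 to 15 N on the red patch, square to the deck; then it goes on to a stop at 0 and stays. Over 40 N harms it.
- cover_a_hinge (a point): Middle of cover A's hinge axis, along the port's x: at x 0, y -42, z 6 mm of the port's frame. Turns with the cover: y along it to the free edge, z out of its outer face. Plate 70 mm wide, 4 to 84 mm from the axis, 6 mm thick; a red tongue at the free edge reaches 16 mm below the axis plane. The steel catch is at the port's y 52, 8 mm above the deck.
- cover_a_press (a point): Centre of the red patch (44 x 30 mm) on the outer face of cover A, 62 mm from the hinge axis: press here. With the cover shut it is at y 20, z 9 mm in the port's frame.
- port_b (a point): Centre of stand B's tube mouth, in the deck's upper face (90 x 86 mm); at x -30, y 0, z 155 mm of the stand. z points out of the tube along its axis, 35 degrees from vertical towards the stand's front; y is the stand's y; x is up the deck's slope. Bore 28 mm in diameter, 90 mm long, open at both ends.
- cover_b (a joint): Hinge of cover B, rad: 0 shut over the mouth, grows to 2.1 as it opens; starts at 1.7 to 1.9. A weak spring (0.06 N m/rad) drives it back to about 1.8 unless its nub has snapped past the catch: that happens between 0.16 and 0.07 rad, takes 10 to 15 N on the red patch, square to the deck; then it goes on to a stop at 0 and stays. Over 40 N harms it.
- cover_b_hinge (a point): Middle of cover B's hinge axis, along the port's x: at x 0, y -42, z 6 mm of the port's frame. Turns with the cover: y along it to the free edge, z out of its outer face. Plate 70 mm wide, 4 to 84 mm from the axis, 6 mm thick; a red tongue at the free edge reaches 16 mm below the axis plane. The steel catch is at the port's y 52, 8 mm above the deck.
- cover_b_press (a point): Centre of the red patch (44 x 30 mm) on the outer face of cover B, 62 mm from the hinge axis: press here. With the cover shut it is at y 20, z 9 mm in the port's frame.
- plug: Bright green plastic plug, 23 mm diameter, 60 mm long, 40 g, jammed in stand A's tube. Origin at its middle, z along its length. Its upper end starts 20 mm inside the mouth. A spring pad in the bore, 60 mm deep, grips it: pushing takes 6 to 15 N; once its upper end has passed 60 mm deep it slides out and drops into the tray.
- rod: Push rod, 166 mm, 130 g: steel shaft 12 mm in diameter, 100 mm long; then a white collar (30 mm diameter, 6 mm thick); then an orange handle (24 mm diameter, 60 mm long) at the top. Origin at the shaft's tip, z along the rod to the handle. It hangs upright in the fork by its collar.
- rod_tip (a point): Tip of the rod's shaft (the rod's origin).
- rod_collar (a point): On the rod's axis at the underside of the collar, 100 mm from the tip.
- fork: Stand screwed to the bench with an aluminium fork for the rod: base 110 x 100 mm; fork plate 66 mm wide, 8 mm thick, upper face at z 128 mm, on two posts at the back (+x). Its slot, 18 mm wide along x, is open at the front (x -35 mm) and closed at x +33 mm. Origin: underside of the base, on the slot's middle line, z up.
- fork_seat (a point): Where the rod hangs: middle of the slot, at the upper face of the fork plate (x 0, y 0, z 128 mm of the fork). The collar's underside rests here.
- spray: Blue bottle, 64 mm diameter, 170 mm tall; bystander, to be left alone. Origin at its underside.
- gel_jar: Amber jar, 70 mm diameter, 90 mm tall; bystander, to be left alone. Origin at its underside.
- bowl: Small steel bowl, 90 mm across, 35 mm high; bystander, to be left alone. Origin at its underside.
- puck: Black round weight with a knob, 58 mm diameter, 44 mm high; bystander, to be left alone. Origin at its underside.
- case: Orange case, 160 x 90 x 50 mm; bystander, to be left alone. Origin at its underside.
- gloves: Cardboard glove box, 90 x 180 x 60 mm; bystander, to be left alone. Origin at its underside.
- mug: Blue mug, 76 mm across, 90 mm tall; bystander, to be left alone. Origin at its underside.
Things that resemble listed ones, but are neither listed nor needed, are in the scene too. There is more than one size of the rod; the job needs the largest.

How it is judged:
By the outcome, as a careful person would: the job done as asked, in the order asked, and still so for the second after the job is handed in, with the robot touching nothing.
It also fails if it takes over 70 s, if anything falls off the work surface, if the arm or the gripper's body presses on something with over 40 N, if the wrist force passes 120 N, or if a joint passes its speed limit or range.

## Working session

There is one attempt and no reset: what is moved stays moved. The work goes in short steps, Python scripts to look and compute and a shell command to move; the robot and the scene stay as the last step left them, time stands still between calls to the robot, and variables do not carry over. Pictures are saved under pics/ and viewed, at most 10 in all, crops included, and the job is handed in when it is done.

```bash
mkdir -p pics; cat > h.py <<'E'
import numpy as np, cv2
from plant import env
def K(n):
    c=env.camera_info(n); f=200/np.tan(np.radians(c['vfov'])/2); return c,f
def grab(n,tag):
    im,d=env.get_image(n); np.savez(f'pics/{tag}.npz',im=im,d=d); cv2.imwrite(f'pics/{tag}.png',im[:,:,::-1]); return im,d
def cloud(n,d):
    c,f=K(n); v,u=np.mgrid[0:400,0:640]
    xd=(u-c['cx'])/f; yd=(v-c['cy'])/f
    x,y=xd.copy(),yd.copy()
    for _ in range(20):
        s=1+c['k1']*(x*x+y*y); x,y=xd/s,yd/s
    P=np.stack([x*d,y*d,d],-1); T=np.array(c['world_from_camera'])
    W=P@T[:3,:3].T+T[:3,3]; W[d<=0]=np.nan; return W
def proj(n,p):
    c,f=K(n); T=np.linalg.inv(np.array(c['world_from_camera'])); q=np.asarray(p)@T[:3,:3].T+T[:3,3]
    x,y=q[...,0]/q[...,2],q[...,1]/q[...,2]; s=1+c['k1']*(x*x+y*y)
    return np.stack([c['cx']+f*x*s,c['cy']+f*y*s],-1)
E
python3 - <<'E'
from h import *
for n in('scene','top'):
    im,d=grab(n,n+'0'); print(n,env.camera_info(n))
print(env.sense())
E
```

```text
scene {'vfov': 42.15007042955522, 'cx': 318.91630671369535, 'cy': 200.36005394607028, 'k1': 0.002720943000407236, 'world_from_camera': array([[ 4.30085857e-01,  6.76534953e-01, -5.97768025e-01,
         1.34129898e+03],
       [ 9.02579978e-01, -3.08012151e-01,  3.00795442e-01,
        -4.03510949e+02],
       [ 1.93788153e-02, -6.68901317e-01, -7.43098573e-01,
         1.14111371e+03],
       [ 0.00000000e+00,  0.00000000e+00,  0.00000000e+00,
         1.00000000e+00]])}
top {'vfov': 42.24798698731046, 'cx': 318.1689411697824, 'cy': 201.39618202043482, 'k1': 0.012224291309712993, 'world_from_camera': array([[ 1.18822929e-02, -9.94634461e-01,  1.02767212e-01,
         4.00352070e+02],
       [-9.99866629e-01, -1.29702243e-02, -9.92460428e-03,
         1.06649413e+01],
       [ 1.12042672e-02, -1.02635578e-01, -9.94655922e-01,
         1.44797615e+03],
       [ 0.00000000e+00,  0.00000000e+00,  0.00000000e+00,
         1.00000000e+00]])}
{'t': 0.1, 'joint_positions': array([-1.25280907e+00,  4.87209816e-02,  9.77697756e-02,  1.62200695e+00,
       -2.62116841e-06,  1.44299282e+00]), 'dq': array([-0.00088487, -0.00017414,  0.00377309,  0.00056916,  0.00070307,
       -0.00015129]), 'effort': array([ 2.81130495e-03, -3.39848793e+01,  3.20937073e+01,  1.58371800e-02,
       -2.36036576e-04, -1.05023506e-05]), 'ee_pos': array([ 226.17862812, -473.17391752,  230.21883301]), 'tool_rot': array([-3.06177577e+00, -6.93986888e-01,  3.26301468e-04]), 'contact_force': array([-0.57006998,  0.9310078 , -0.31922636]), 'torque': array([-0.01655155,  0.03604477,  0.05572659]), 'finger_force': 0.0, 'opening': 85.50720457178926}
```

View pics/scene0.png

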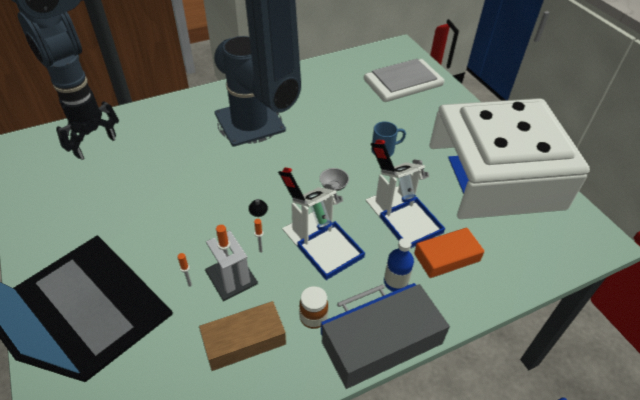

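View pics/top0.png

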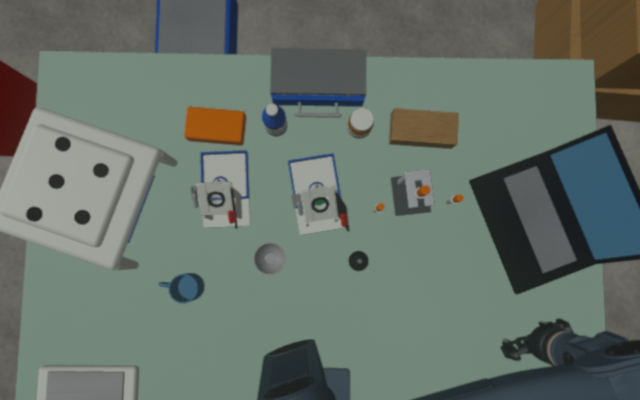

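The scene picture shows the rod in the fork (orange handle at 222,236) and two smaller look-alikes, free-standing at (183,262) and (259,227). Stand A, with the green plug, is at (320,215) and stand B is at (400,195). In the top picture the fork rod is at (424,190), the small rods are at (457,198) and (380,207), stand A is at (317,195) and B at (225,190). By the description I choose the rod hanging in the fork, and I'll check that in a close crop.

```bash
python3 - <<'E'
from h import *
D={n:np.load(f'pics/{n}0.npz') for n in('scene','top')}
a=cv2.resize(D['top']['im'][140:240,180:360],(800,444),interpolation=cv2.INTER_CUBIC); cv2.imwrite('pics/c1.png',a[:,:,::-1])
b=cv2.resize(D['scene']['im'][155:305,170:370],(800,600),interpolation=cv2.INTER_CUBIC); cv2.imwrite('pics/c2.png',b[:,:,::-1])
for n in D:
    im=D[n]['im']; W=cloud(n,D[n]['d']); hsv=cv2.cvtColor(im,cv2.COLOR_RGB2HSV)
    for name,m in {'orange':(hsv[...,0]<14)&(hsv[...,0]>5)&(hsv[...,1]>180)&(hsv[...,2]>130),'blue':(abs(hsv[...,0].astype(int)-114)<10)&(hsv[...,1]>170)&(hsv[...,2]>60),
       'red':((hsv[...,0]<4)|(hsv[...,0]>174))&(hsv[...,1]>170)&(hsv[...,2]>110),'green':(abs(hsv[...,0].astype(int)-72)<12)&(hsv[...,1]>110)}.items():
        k,L,s,c=cv2.connectedComponentsWithStats(m.astype(np.uint8))
        for i in range(1,k):
            if s[i,4]<12: continue
            P=W[L==i]; P=P[~np.isnan(P[:,0])]
            if len(P)<5 or P[:,0].max()>900 or P[:,0].min()<100: continue
            print(n,name,s[i,4],c[i].round(),'med',np.median(P,0).round(),'lo',np.percentile(P,3,axis=0).round(),'hi',np.percentile(P,97,axis=0).round())
E
```

```text
scene orange 32 [258. 223.] med [ 529. -164.  129.] lo [ 519. -172.   98.] hi [ 535. -160.  132.]
scene orange 74 [222. 231.] med [ 567. -263.  193.] lo [ 554. -275.  148.] hi [ 573. -258.  197.]
scene orange 1550 [450. 248.] med [759. 280.  50.] lo [716. 210.  44.] hi [798. 353.  54.]
scene orange 46 [183. 258.] med [ 556. -366.  128.] lo [ 546. -375.   95.] hi [ 559. -362.  131.]
scene blue 278 [459. 171.] med [498. 508.   5.] lo [438. 475.   1.] hi [562. 536.  10.]
scene blue 274 [422. 218.] med [625. 301.  21.] lo [552. 223.  11.] hi [686. 319.  93.]
scene blue 102 [389. 224.] med [601. 191.  20.] lo [557. 186.  12.] hi [650. 202.  27.]
scene blue 473 [332. 251.] med [628.  -1.  21.] lo [539. -66.   9.] hi [682.  72.  92.]
scene blue 460 [400. 262.] med [779. 103. 115.] lo [753.  85.  89.] hi [795. 133. 143.]
scene blue 254 [370. 302.] med [824.   8.  72.] lo [ 780. -119.   14.] hi [828. 113.  76.]
top blue 431 [318.  98.] med [826.  -2.  74.] lo [ 820. -114.   68.] hi [833. 118.  79.]
top blue 71 [267. 119.] med [750. 134. 120.] lo [740. 123. 110.] hi [769. 144. 133.]
top red 15 [230. 216.] med [490. 204. 240.] lo [477. 203. 228.] hi [497. 206. 246.]
top red 25 [342. 218.] med [487. -58. 238.] lo [475. -60. 232.] hi [496. -55. 244.]
top green 28 [319. 202.] med [534.  -5. 138.] lo [531. -13. 133.] hi [539.   4. 167.]
```

View pics/c1.png

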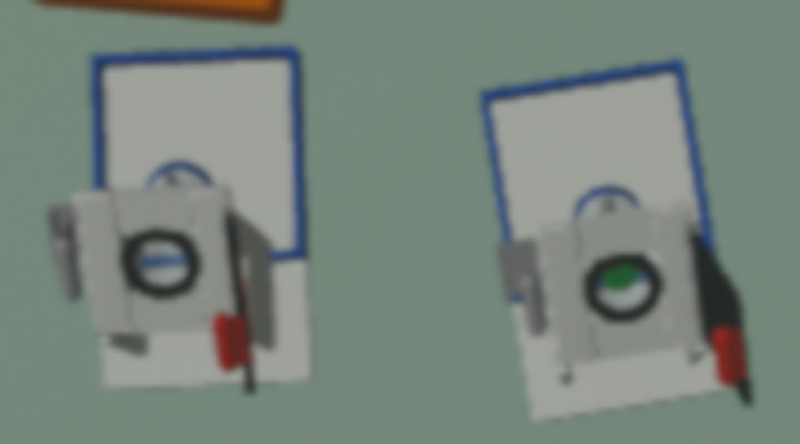

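View pics/c2.png

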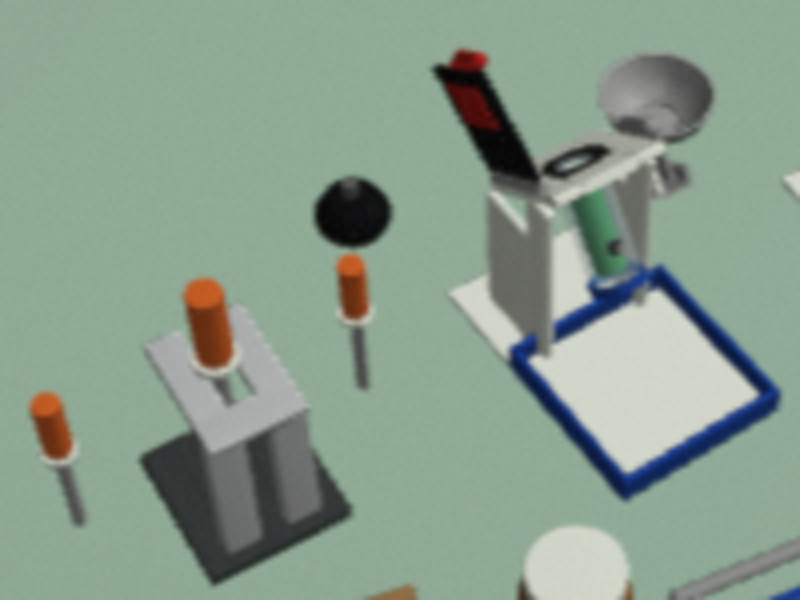

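The crops confirm my choice. The fork rod (crop 2, handle 210,325) is the largest, and the rods at (50,430) and (352,290) are smaller. In crop 1 the mouths are at about (623,287) for A, with green inside, and (162,263) for B, which is empty. Both covers stand open on the robot's right side.

```bash
cat > meas.py <<'E'
from h import *
def ray(n,uv,z):
    c,f=K(n); xd,yd=(uv[0]-c['cx'])/f,(uv[1]-c['cy'])/f; x,y=xd,yd
    for _ in range(20): s=1+c['k1']*(x*x+y*y); x,y=xd/s,yd/s
    T=np.array(c['world_from_camera']); r=T[:3,:3]@[x,y,1]; o=T[:3,3]; return o+r*(z-o[2])/r[2]
E
python3 - <<'E'
from meas import *
D={n:np.load(f'pics/{n}0.npz') for n in('scene','top')}
W={n:cloud(n,D[n]['d']) for n in D}
H={n:cv2.cvtColor(D[n]['im'],cv2.COLOR_RGB2HSV).astype(int) for n in D}
# blue rim rect via top points at z ~ 24, both cams
from scipy.optimize import least_squares
for s,(cx,cy) in {'A':(625,0),'B':(625,255)}.items():
    for n in D:
        m=(abs(H[n][...,0]-114)<12)&(H[n][...,1]>110)&(W[n][...,2]<32)&(W[n][...,2]>18)&(abs(W[n][...,0]-cx)<100)&(abs(W[n][...,1]-cy)<90)
        P=W[n][m]; r=cv2.minAreaRect(P[:,:2].astype(np.float32)); print(s,n,'rim',len(P),np.round(r[0],1),np.round(r[1],1),round(r[2],1), 'z',np.median(P[:,2]).round(1))
        # deck: points on plane 35deg
        Q=W[n]; m=(Q[...,2]>125)&(Q[...,2]<182)&(abs(Q[...,0]-cx+95)<60)&(abs(Q[...,1]-cy)<55)&(H[n][...,1]<60)&(D[n]['im'].min(-1)>100)
        P=Q[m]
        for _ in range(4):
            c0=np.median(P,0) if _==0 else P.mean(0); u,sv,vt=np.linalg.svd(P-c0); nn=vt[2]*np.sign(vt[2,2]); 
            P=P[abs((P-c0)@nn)<max(3,12-4*_)]
        r=cv2.minAreaRect(P[:,:2].astype(np.float32)); print('  deck',len(P),P.mean(0).round(1),'n',nn.round(3),'tilt',np.degrees(np.arccos(nn[2])).round(1),'az',np.degrees(np.arctan2(-nn[1],-nn[0])).round(1),np.round(r[0],1),np.round(r[1],1),round(r[2],1))
# mouths via ring dark
for s,uv in {'A':(180+623/4.444,140+287/4.444),'B':(180+162/4.444,140+263/4.444)}.items():
    g=D['top']['im'].max(-1); v,u=np.mgrid[0:400,0:640]; m=(g<75)&(np.hypot(u-uv[0],v-uv[1])<11)
    e=cv2.fitEllipse(np.stack([u[m],v[m]],-1).astype(np.float32)); e2=(cv2.minEnclosingCircle(np.stack([u[m],v[m]],-1).astype(np.float32)))
    print(s,'ring',m.sum(),e[0],e2, ray('top',e[0],155).round(1),ray('top',e2[0],155).round(1))
# fork plate and rod
for n in D:
    Q=W[n]; m=(abs(Q[...,2]-128)<6)&(abs(Q[...,0]-560)<70)&(abs(Q[...,1]+262)<60)&(H[n][...,1]<70)
    P=Q[m]; r=cv2.minAreaRect(P[:,:2].astype(np.float32)); print(n,'fork',len(P),np.median(P[:,2]),np.round(r[0],1),np.round(r[1],1),round(r[2],1),np.round(cv2.boxPoints(r),0).tolist())
    m=(Q[...,2]>60)&(H[n][...,0]<16)&(H[n][...,0]>2)&(H[n][...,1]>150)&(abs(Q[...,0]-560)<70)&(abs(Q[...,1]+262)<35)
    P=Q[m]; T=P[P[:,2]>188]; v,u=np.nonzero(m); print('  handle',len(P),'ztop',P[:,2].max().round(1),'top mean',T.mean(0).round(1),len(T),T.min(0).round(),T.max(0).round())
    for nm,(a,b) in {'s1':(529,-164),'s2':(556,-366)}.items(): pass
E
```

```text
A scene rim 350 [607.8   4.2] [136.2 133.2] 11.0 z 22.6
  deck 90 [556.6  -9.7 166.6] n [-0.814 -0.036  0.58 ] tilt 54.5 az 2.6 [548.7   1.5] [ 33.3 103.2] 11.1
A top rim 144 [615.6   9.9] [116.5 127.3] 9.9 z 25.0
  deck 615 [527.5  -4.  157.3] n [-0.556 -0.108  0.824] tilt 34.5 az 10.9 [ 5.265e+02 -2.000e-01] [76.5 96.9] 8.3
B scene rim 303 [618.7 254.2] [138.6 132.1] 3.3 z 22.2
  deck 65 [564.  254.3 151.2] n [-0.912 -0.059  0.406] tilt 66.1 az 3.7 [565.1 257.7] [100.4  23.8] 89.6
B top rim 179 [619.7 258.7] [131.3 129. ] 2.1 z 25.4
  deck 591 [539.1 257.6 158.7] n [-0.567 -0.032  0.823] tilt 34.6 az 3.3 [538.2 260.6] [75.4 95.7] 0.8
A ring 98 (319.77069091796875, 204.46078491210938) ((319.875, 204.5), 8.262401580810547) [526.3  -6.3 155. ] [526.2  -6.6 155. ]
B ring 108 (215.77487182617188, 198.8837432861328) ((215.5, 198.5), 8.746527671813965) [536.9 254.4 155. ] [537.9 255.1 155. ]
scene fork 692 127.67532388336804 [ 573.8 -266.3] [97.6 66.4] 7.2 [[521.0, -239.0], [530.0, -305.0], [626.0, -293.0], [618.0, -227.0]]
  handle 175 ztop 199.3 top mean [ 564.4 -267.3  193.4] 66 [ 550. -277.  188.] [ 575. -257.  199.]
top fork 672 128.67243870517734 [ 574.6 -262.7] [93.8 67.9] 7.2 [[524.0, -235.0], [532.0, -302.0], [625.0, -291.0], [617.0, -223.0]]
  handle 87 ztop 201.1 top mean [ 561.7 -261.9  194.5] 61 [ 551. -273.  189.] [ 571. -253.  201.]
```

Everything agrees with the description:

| Item | Position (mm) | Yaw | Other checks |
|---|---|---|---|
| Rod in fork | (562.5, -265) | fork about 7° | plate at z 128, handle top at 194 |
| Mouth A | (526, -6.5, 155) | about 10.3° | tilt 34.5° |
| Mouth B | (537, 255, 155) | about 2.5° | |

First move: go over the rod, with tool x turned to about 97°.

```bash
python3 -m inch '[{"dp":[0.04,0.03,0.005],"dr":[0,0,0.17],"hand":100},{"dp":[0.085,0.06,0.01],"dr":[0,0,0.35],"hand":100},{"dp":[0.13,0.09,0.015],"dr":[0,0,0.53],"hand":100},{"dp":[0.18,0.12,0.02],"dr":[0,0,0.71],"hand":100},{"dp":[0.23,0.15,0.02],"dr":[0,0,0.89],"hand":100}]'
python3 -m inch '[{"dp":[0.04,0.025,0],"dr":[0,0,0.18],"hand":100},{"dp":[0.08,0.045,0],"dr":[0,0,0.36],"hand":100},{"dp":[0.106,0.059,-0.01],"dr":[0,0,0.36],"hand":100},{"dp":[0.106,0.059,-0.02],"dr":[0,0,0.36],"hand":100}]'
python3 -c "
from h import *
s=env.sense(); print(s['joint_positions'].round(3)); grab('top','t1'); grab('scene','s1')"
```

```text
t: 0.72
ee_pos: [457.8, -322.6, 251.4]
tool_rot: [2.461, 1.952, -0.0]
contact_force: [-0.0, -0.1, 1.0]
opening: 85.6
finger_force: 0.0
t: 1.23
ee_pos: [563.7, -263.2, 229.6]
tool_rot: [-2.074, -2.358, 0.0]
contact_force: [0.1, 0.4, -0.3]
opening: 85.5
finger_force: 0.0
[-0.545  0.311  0.395  1.657  0.     0.898]
```

View pics/s1.png

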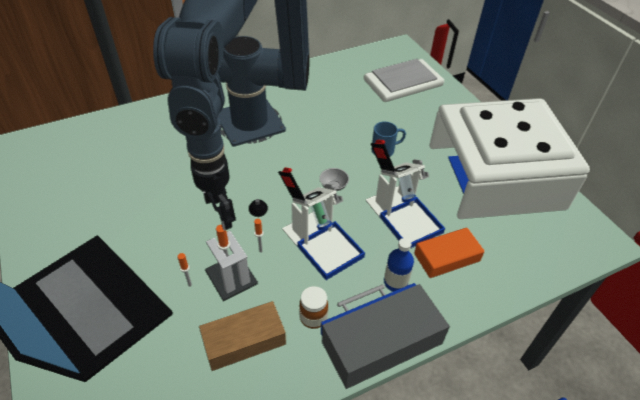

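The arm is directly over the fork rod (scene 222,225), and nothing has been touched. Next I'll go down around the handle and grip it.

```bash
python3 -m inch '[{"dp":[-0.001,-0.002,-0.03],"dr":[0,0,0],"hand":100},{"dp":[-0.001,-0.002,-0.06],"dr":[0,0,0],"hand":100},{"dp":[-0.001,-0.002,-0.08],"dr":[0,0,0],"hand":100},{"dp":[-0.001,-0.002,-0.08],"dr":[0,0,0],"hand":100}]'
python3 -m inch '[{"dp":[0,0,0],"dr":[0,0,0],"hand":0},{"dp":[0,0,0],"dr":[0,0,0],"hand":0},{"dp":[0,0,0],"dr":[0,0,0],"hand":0},{"dp":[0,0,0],"dr":[0,0,0],"hand":0},{"dp":[0,0,0],"dr":[0,0,0],"hand":0}]' 70
python3 -m inch '[{"dp":[0,0,0],"dr":[0,0,0],"hand":0},{"dp":[0,0,0],"dr":[0,0,0],"hand":0}]'
```

```text
t: 1.82
ee_pos: [558.9, -266.8, 149.3]
tool_rot: [-2.077, -2.35, 0.002]
contact_force: [-0.8, -0.2, -0.3]
opening: 84.9
finger_force: 0.0
t: 2.45
ee_pos: [562.0, -266.9, 152.5]
tool_rot: [2.077, 2.354, 0.001]
contact_force: [-0.7, 0.5, 4.5]
opening: 22.8
finger_force: 68.3
t: 2.7
ee_pos: [562.0, -267.0, 152.5]
tool_rot: [2.077, 2.354, 0.001]
contact_force: [0.8, 0.3, 4.9]
opening: 22.4
finger_force: 68.3
```

The grip is holding (22.4 mm, 68 N). Now I'll lift the rod out and carry it round the front of stand A, tilting it as it goes.

```bash
python3 -m inch '[{"dp":[0,0,0.03],"dr":[0,0,0],"hand":0},{"dp":[0,0,0.07],"dr":[0,0,0],"hand":0},{"dp":[0,0,0.11],"dr":[0,0,0],"hand":0},{"dp":[0,0,0.13],"dr":[0,0,0],"hand":0}]'
python3 -m inch '[{"dp":[-0.045,0.04,0.01],"dr":[0.027,-0.15,0],"hand":0},{"dp":[-0.09,0.08,0.02],"dr":[0.055,-0.3,0],"hand":0},{"dp":[-0.135,0.125,0.025],"dr":[0.082,-0.45,0],"hand":0},{"dp":[-0.18,0.165,0.025],"dr":[0.109,-0.6,0],"hand":0},{"dp":[-0.222,0.207,0.025],"dr":[0.109,-0.6,0],"hand":0}]'
python3 -m inch '[{"dp":[0,0.02,0],"dr":[0,0,0],"hand":0},{"dp":[0,0.037,0],"dr":[0,0,0],"hand":0},{"dp":[0,0.037,0],"dr":[0,0,0],"hand":0}]'
python3 - <<'E'
from meas import *
from scipy.spatial.transform import Rotation as R
s=env.sense(); print(s['joint_positions'].round(3)); z=R.from_rotvec(s['tool_rot']).as_matrix()[:,2]; print('z',z.round(3),'tip',(s['ee_pos']+124.5*z).round(1))
for n in('scene','top'):
    im,d=grab(n,n+'2'); H=cv2.cvtColor(im,cv2.COLOR_RGB2HSV).astype(int); W=cloud(n,d)
    g=im.astype(int); print(n,'tip px',proj(n,s['ee_pos']+124.5*z).round(1),'collar px',proj(n,s['ee_pos']+24.5*z).round(1))
im=np.load('pics/scene2.npz')['im'][80:280,180:460]; cv2.imwrite('pics/c3.png',cv2.resize(im,(800,571),interpolation=cv2.INTER_CUBIC)[:,:,::-1])
E
```

```text
t: 3.2
ee_pos: [561.4, -266.8, 282.6]
tool_rot: [2.078, 2.355, -0.0]
contact_force: [-0.4, -0.1, -1.5]
opening: 22.6
finger_force: 68.6
t: 3.82
ee_pos: [365.9, -87.1, 303.5]
tool_rot: [1.782, 2.014, 0.665]
contact_force: [-2.0, 0.7, -0.2]
opening: 22.7
finger_force: 69.0
t: 4.2
ee_pos: [367.6, -50.5, 305.7]
tool_rot: [1.777, 2.017, 0.663]
contact_force: [-1.1, -0.9, -2.1]
opening: 22.4
finger_force: 69.3
[-0.74  -0.913 -0.534  1.552  0.473  0.802]
z [ 0.562  0.103 -0.82 ] tip [437.6 -37.6 203.6]
scene tip px [289.4 163. ] collar px [276.1 126.7]
top tip px [332.7 239.5] collar px [338.5 263.7]
```

View pics/c3.png

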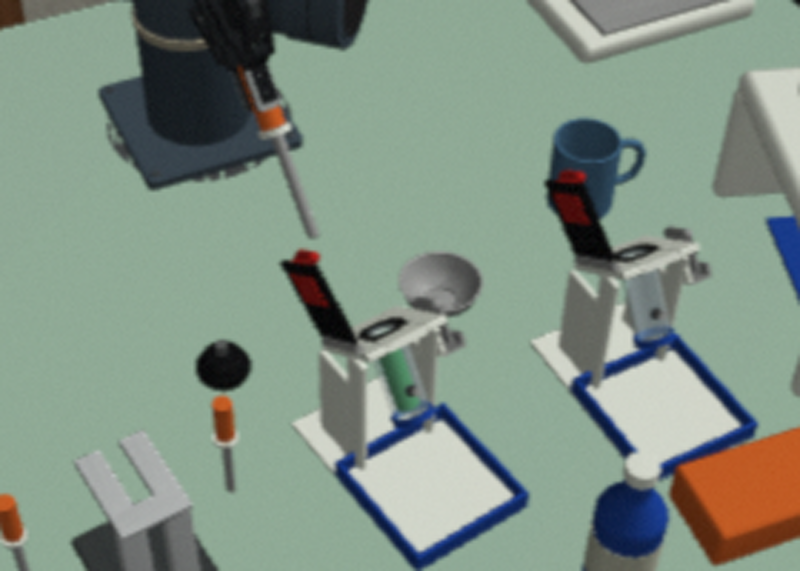

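The tilted rod is in front of stand A. Its tip is at crop (314,234), which matches the forward-kinematics prediction within a pixel. The empty fork's slot opens toward the robot. The arm stopped at its near reach (x 367), so I'll plan from measured poses.

```bash
python3 -m inch '[{"dp":[0.02,0.02,-0.005],"dr":[0,0,0],"hand":0},{"dp":[0.05,0.028,-0.015],"dr":[0,0,0],"hand":0},{"dp":[0.0715,0.028,-0.024],"dr":[0,0,0],"hand":0},{"dp":[0.0715,0.028,-0.024],"dr":[0,0,0],"hand":0}]'
cat > chk.py <<'E'
from meas import *
from scipy.spatial.transform import Rotation as R
M={'a':(np.array([526.3,-6.5,155]),np.radians(10.3)),'b':(np.array([537.4,254.8,155]),np.radians(2.5))}
def frame(k):
    m,y=M[k]; return m,R.from_euler('zy',[y,np.radians(-35)]).as_matrix()
def tip(L=124.5,k='a'):
    s=env.sense(); z=R.from_rotvec(s['tool_rot']).as_matrix()[:,2]; m,F=frame(k)
    print('q',s['joint_positions'].round(2),'z in port',(F.T@z).round(3),'point in port',(F.T@(s['ee_pos']+L*z-m)).round(1))
E
python3 - <<'E'
from chk import *
tip(); m,F=frame('a'); print(F.round(3))
for k in 'ab': print(k,proj('scene',M[k][0]).round(1),proj('top',M[k][0]).round(1))
g=np.load('pics/scene2.npz')['im'].max(-1).astype(int)
for u,v in((314,195),(402,168)): print('\n'.join(' '.join(f'{x:3d}' for x in r) for r in g[v-8:v+9,u-10:u+11]),'\n')
E
```

```text
t: 4.8
ee_pos: [439.6, -23.3, 279.7]
tool_rot: [1.782, 2.02, 0.662]
contact_force: [-0.9, -0.3, -1.4]
opening: 22.3
finger_force: 69.4
q [-0.46 -0.8  -0.55  1.31  0.35  1.07] z in port [ 0.004  0.106 -0.994] point in port [-1.9 -3.5 28.1]
[[ 0.806 -0.146 -0.574]
 [ 0.179  0.984 -0.   ]
 [ 0.564 -0.103  0.819]]
a [314.5 194.9] [319.8 204.4]
b [403.3 168.4] [215.6 198.7]
169 170 171 170 170 170 172 171 171 170 169 170 171 166 167 169 171 180 170 141 103
168 171 171 171 168 169 169 170 170 170 169 165 163 160 161 164 163 165 158 155 149
171 171 169 169 170 170 171 169 170 164 159 161 160 159 160 161 160 161 163 163 161
171 170 172 171 171 172 169 167 165 158 155 156 150 146 146 143 146 153 160 161 162
169 171 169 171 169 167 166 160 154 147 144 121  89  70  72  70  80 121 149 157 159
169 170 168 168 165 161 155 143 115  88  67  46  31  27  26  21  25  57 105 138 155
167 168 165 162 154 143 113  75  50  46  48  53  54  45  29  23  37  67 107 146 160
163 161 155 143 113  73  53  59  76  91  99  99  92  70  40  43  87 133 155 160 163
153 151 115  69  47  56  83 109 131 149 152 133  93  59 
[... 1429 characters left out ...]
  55  65  99 140 159 165 166
 11  13  24  30  35  63 101 116 134 126  89  67  65  71  99 139 161 164 169 169 174
 22  15  29  31  31  48  58  62  64  62  73  94 110 139 159 166 170 174 181 185 192
 47  41  64  74  76  78  68  68  86 101 135 156 161 168 170 172 183 191 195 194 196
 63  68  85 110 136 152 147 142 145 150 154 162 173 181 184 191 194 195 196 198 193
 67  68  89 115 133 154 165 167 168 175 180 185 196 199 196 195 193 188 186 192 176
 81  75  86 111 129 152 167 177 186 202 207 199 187 182 188 188 173 155 140 162 154
102 103  97 103 119 134 176 204 204 201 195 191 173 160 155 144 137 135 124 125 125
115 119 120 111 110 114 166 190 187 182 164 134 124 126 126 127 127 134 126 113 108
```

```bash
sed -i "s/'zy'/'ZY'/" chk.py; python3 -c "
from chk import *
tip()"
python3 -m inch '[{"dp":[0.0085,0.002,-0.012],"dr":[0,0,0],"hand":0},{"dp":[0.017,0.004,-0.0245],"dr":[0,0,0],"hand":0},{"dp":[0.0254,0.0055,-0.0365],"dr":[0,0,0],"hand":0},{"dp":[0.0254,0.0055,-0.0365],"dr":[0,0,0],"hand":0}]'
python3 -c "
from chk import *
tip()
im,d=grab('scene','s3'); cv2.imwrite('pics/c4.png',cv2.resize(im[120:260,240:400],(640,560),interpolation=cv2.INTER_CUBIC)[:,:,::-1])"
```

```text
q [-0.46 -0.8  -0.55  1.31  0.35  1.07] z in port [-0.007  0.003 -1.   ] point in port [-1.6 -0.6 28.3]
t: 5.3
ee_pos: [464.2, -18.4, 244.4]
tool_rot: [1.782, 2.017, 0.662]
contact_force: [-0.1, 0.3, -1.5]
opening: 22.4
finger_force: 69.4
q [-0.41 -0.76 -0.61  1.2   0.32  1.13] z in port [-0.005  0.001 -1.   ] point in port [ -1.1  -0.4 -15. ]
```

View pics/c4.png

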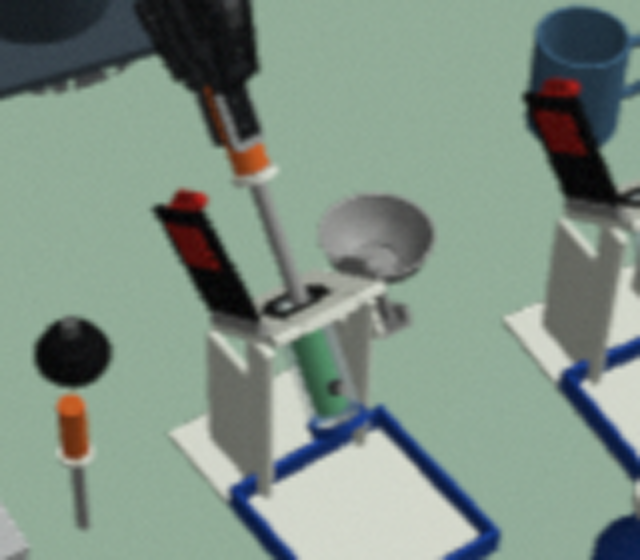

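The rod has entered mouth A (crop 295,295), just above the green plug. Pushing.

```bash
python3 -m inch '[{"dp":[0.004,0.0007,-0.0057],"dr":[0,0,0],"hand":0},{"dp":[0.0079,0.0014,-0.0115],"dr":[0,0,0],"hand":0},{"dp":[0.0118,0.0022,-0.0172],"dr":[0,0,0],"hand":0},{"dp":[0.0158,0.0029,-0.0229],"dr":[0,0,0],"hand":0}]'
python3 -c "
from chk import *
tip()"
python3 -m inch '[{"dp":[0.004,0.0007,-0.0057],"dr":[0,0,0],"hand":0},{"dp":[0.0079,0.0014,-0.0115],"dr":[0,0,0],"hand":0},{"dp":[0.0118,0.0022,-0.0172],"dr":[0,0,0],"hand":0},{"dp":[0.0158,0.0029,-0.0229],"dr":[0,0,0],"hand":0}]'
python3 -c "
from chk import *
tip()"
```

```text
t: 5.85
ee_pos: [481.5, -15.4, 225.0]
tool_rot: [1.775, 2.013, 0.664]
contact_force: [-5.2, -0.4, 5.0]
opening: 22.5
finger_force: 69.9
q [-0.37 -0.73 -0.64  1.12  0.31  1.16] z in port [ 0.001 -0.001 -1.   ] point in port [  2.8  -0.9 -41. ]
t: 6.35
ee_pos: [496.9, -12.1, 199.5]
tool_rot: [1.778, 2.015, 0.664]
contact_force: [-0.8, -0.3, -1.8]
opening: 22.7
finger_force: 69.2
q [-0.35 -0.69 -0.67  1.05  0.29  1.18] z in port [-0.002  0.    -1.   ] point in port [  0.8  -0.2 -70.8]
```

```bash
python3 -m inch '[{"dp":[0.004,0.0007,-0.0057],"dr":[0,0,0],"hand":0},{"dp":[0.0085,0.0016,-0.0123],"dr":[0,0,0],"hand":0},{"dp":[0.0085,0.0016,-0.0123],"dr":[0,0,0],"hand":0}]'
python3 - <<'E'
from chk import *
tip()
for n in('scene','top'):
    im,d=grab(n,n+'4'); H=cv2.cvtColor(im,cv2.COLOR_RGB2HSV).astype(int); W=cloud(n,d)
    m=(abs(H[...,0]-72)<14)&(H[...,1]>100)&(W[...,0]>480)&(W[...,0]<720)&(abs(W[...,1])<100)
    P=W[m]; v,u=np.nonzero(m); print(n,len(P),P.mean(0).round(1) if len(P) else '',P.min(0).round() if len(P) else '',P.max(0).round() if len(P) else '')
E
```

```text
t: 6.72
ee_pos: [504.9, -10.3, 186.6]
tool_rot: [1.779, 2.017, 0.663]
contact_force: [0.9, -0.3, -1.8]
opening: 22.3
finger_force: 69.1
q [-0.33 -0.67 -0.68  1.01  0.29  1.19] z in port [-0.003  0.001 -1.   ] point in port [ -0.1   0.2 -86.1]
scene 144 [637.   -6.   26.9] [519. -61.   7.] [664.   7. 183.]
top 112 [633.2   0.7  28.4] [606. -10.  17.] [660.   9.  40.]
```

The plug is lying in the tray at about (635, 0), with its surface at z 28. Now I'll back the rod out and return over the fork along the same path.

```bash
python3 -m inch '[{"dp":[-0.0135,-0.0025,0.0197],"dr":[0,0,0],"hand":0},{"dp":[-0.027,-0.005,0.0394],"dr":[0,0,0],"hand":0},{"dp":[-0.0405,-0.0075,0.059],"dr":[0,0,0],"hand":0},{"dp":[-0.054,-0.01,0.0785],"dr":[0,0,0],"hand":0},{"dp":[-0.068,-0.0125,0.0985],"dr":[0,0,0],"hand":0}]'
python3 -m inch '[{"dp":[-0.03,-0.005,0.01],"dr":[0,0,0],"hand":0},{"dp":[-0.065,-0.025,0.02],"dr":[0,0,0],"hand":0},{"dp":[-0.065,-0.065,0.02],"dr":[0,0,0],"hand":0},{"dp":[-0.04,-0.1,0.02],"dr":[-0.02,0.12,0],"hand":0}]'
python3 -m inch '[{"dp":[0.04,-0.04,0],"dr":[-0.027,0.15,0],"hand":0},{"dp":[0.085,-0.075,0],"dr":[-0.055,0.3,0],"hand":0},{"dp":[0.125,-0.11,0],"dr":[-0.082,0.45,0],"hand":0},{"dp":[0.15,-0.14,0],"dr":[-0.089,0.48,0],"hand":0},{"dp":[0.16,-0.145,0],"dr":[-0.089,0.48,0],"hand":0}]'
python3 - <<'E'
from chk import *
s=env.sense(); r=R.from_rotvec(s['tool_rot']); print(s['ee_pos'].round(1),s['joint_positions'].round(2),'turn to do',(R.from_rotvec([2.078,2.355,0])*r.inv()).as_rotvec().round(3),'shift',(np.array([562,-266.8,285])-s['ee_pos']).round(1))
E
```

```text
t: 7.45
ee_pos: [436.9, -23.3, 288.2]
tool_rot: [1.776, 2.014, 0.664]
contact_force: [0.7, -0.4, -1.8]
opening: 22.5
finger_force: 69.0
t: 7.95
ee_pos: [394.4, -128.8, 307.6]
tool_rot: [1.857, 2.076, 0.537]
contact_force: [-0.3, -0.3, 0.5]
opening: 22.4
finger_force: 69.5
t: 8.57
ee_pos: [561.3, -270.7, 298.0]
tool_rot: [-2.073, -2.348, 0.003]
contact_force: [-0.4, 0.8, -2.3]
opening: 22.2
finger_force: 69.5
[ 561.3 -270.7  298. ] [-0.56  0.37  0.6   1.82 -0.    0.89] turn to do [-0.005 -0.009  0.   ] shift [  0.7   3.9 -13. ]
```

```bash
python3 -m inch '[{"dp":[0.0007,0.0039,-0.008],"dr":[-0.005,-0.009,0],"hand":0},{"dp":[0.0007,0.0039,-0.008],"dr":[-0.005,-0.009,0],"hand":0},{"dp":[0.0007,0.0039,-0.008],"dr":[-0.005,-0.009,0],"hand":0}]'
python3 - <<'E'
from chk import *
s=env.sense(); r=R.from_rotvec(s['tool_rot']); print(s['ee_pos'].round(2),(R.from_rotvec([2.078,2.355,0])*r.inv()).as_rotvec().round(3))
z=r.as_matrix()[:,2]; p=s['ee_pos']
im,d=grab('scene','s5'); W=cloud('scene',d)
Q=W-p; h=Q@z; rad=np.linalg.norm(Q-h[...,None]*z,axis=-1)
for a,b in((0,20),(24,32),(35,55),(55,75),(75,95),(95,115),(115,122),(122,127),(127,135)):
    m=(h>a)&(h<b)&(rad<20); print(a,b,m.sum(),W[m].mean(0).round(1) if m.any() else '')
print('tip px',proj('scene',p+124.5*z),'collar',proj('scene',p+24.5*z))
cv2.imwrite('pics/c5.png',cv2.resize(im[120:280,160:300],(700,600)[:2],interpolation=cv2.INTER_CUBIC)[:,:,::-1])
E
```

```text
t: 8.95
ee_pos: [558.1, -264.4, 299.7]
tool_rot: [2.071, 2.346, 0.004]
contact_force: [0.3, -0.2, -1.4]
opening: 22.5
finger_force: 69.4
[ 558.11 -264.42  299.68] [0.005 0.01  0.   ]
0 20 64 [ 566.  -266.9  285.2]
24 32 4 [ 568.4 -266.1  275. ]
35 55 31 [ 561.9 -265.7  253.9]
55 75 32 [ 563.2 -266.   235.1]
75 95 30 [ 562.7 -266.   214.5]
95 115 27 [ 562.8 -265.9  194.7]
115 122 11 [ 563.2 -267.   181.4]
122 127 0 
127 135 0 
tip px [221.55160161 231.89318706] collar [216.26008541 203.39671772]
```

View pics/c5.png

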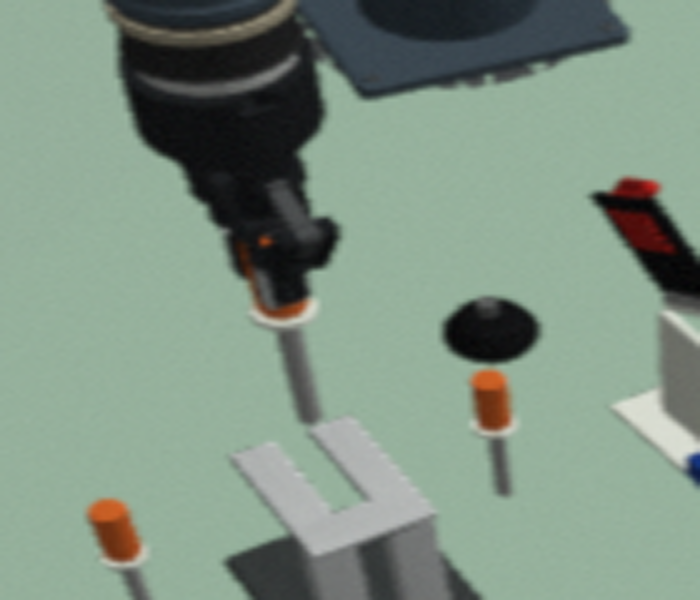

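The rod is straight in the hand, its axis matching the TCP, and it hangs above the slot (crop 310,415 over the fork at 340,470). I'll centre it over the measured seat and lower it.

```bash
python3 -m inch '[{"dp":[0.004,-0.0025,-0.01],"dr":[0.005,0.01,0],"hand":0},{"dp":[0.004,-0.0025,-0.03],"dr":[0.005,0.01,0],"hand":0},{"dp":[0.004,-0.0025,-0.035],"dr":[0.005,0.01,0],"hand":0},{"dp":[0.004,-0.0025,-0.035],"dr":[0.005,0.01,0],"hand":0}]'
python3 -m inch '[{"dp":[0,0,-0.025],"dr":[0,0,0],"hand":0},{"dp":[0,0,-0.05],"dr":[0,0,0],"hand":0},{"dp":[0,0,-0.075],"dr":[0,0,0],"hand":0},{"dp":[0,0,-0.095],"dr":[0,0,0],"hand":0},{"dp":[0,0,-0.1],"dr":[0,0,0],"hand":0}]'
python3 -m inch '[{"dp":[0,0,-0.006],"dr":[0,0,0],"hand":0},{"dp":[0,0,-0.0105],"dr":[0,0,0],"hand":0},{"dp":[0,0,-0.0105],"dr":[0,0,0],"hand":0}]'
```

```text
t: 9.5
ee_pos: [561.7, -266.6, 263.1]
tool_rot: [-2.078, -2.354, 0.002]
contact_force: [-0.3, 0.5, -1.8]
opening: 22.3
finger_force: 69.4
t: 10.12
ee_pos: [561.4, -266.4, 162.8]
tool_rot: [-2.077, -2.353, 0.002]
contact_force: [-0.6, 0.8, -1.7]
opening: 22.3
finger_force: 69.4
t: 10.5
ee_pos: [562.1, -266.8, 153.5]
tool_rot: [-2.079, -2.355, 0.001]
contact_force: [-0.5, -0.2, -1.2]
opening: 22.3
finger_force: 69.4
```

```bash
python3 -m inch '[{"dp":[0,0,-0.0015],"dr":[0,0,0],"hand":0},{"dp":[0,0,-0.0015],"dr":[0,0,0],"hand":0}]'
python3 -m inch '[{"dp":[0,0,0],"dr":[0,0,0],"hand":60},{"dp":[0,0,0],"dr":[0,0,0],"hand":60},{"dp":[0,0,0],"dr":[0,0,0],"hand":60},{"dp":[0,0,0],"dr":[0,0,0],"hand":60}]'
python3 -m inch '[{"dp":[0,0,0.02],"dr":[0,0,0],"hand":60},{"dp":[0,0,0.06],"dr":[0,0,0],"hand":60},{"dp":[0,0,0.11],"dr":[0,0,0],"hand":60},{"dp":[0,0,0.15],"dr":[0,0,0],"hand":60},{"dp":[0,0,0.15],"dr":[0,0,0],"hand":0}]'
python3 - <<'E'
from chk import *
for n in('scene','top'):
    im,d=grab(n,n+'6'); Q=cloud(n,d); H=cv2.cvtColor(im,cv2.COLOR_RGB2HSV).astype(int)
    m=(Q[...,2]>60)&(Q[...,2]<215)&(H[...,0]<16)&(H[...,0]>2)&(H[...,1]>150)&(abs(Q[...,0]-560)<70)&(abs(Q[...,1]+262)<35)
    P=Q[m]; T=P[P[:,2]>188]; print(n,len(P),P.max(0).round(),T.mean(0).round(1) if len(T) else '')
    g=np.load(f'pics/{n}0.npz')['im'].astype(int); 
E
```

```text
t: 10.75
ee_pos: [562.3, -267.0, 152.5]
tool_rot: [2.078, 2.355, -0.001]
contact_force: [-0.0, 0.2, 1.1]
opening: 22.3
finger_force: 69.9
t: 11.25
ee_pos: [562.0, -266.7, 151.8]
tool_rot: [-2.079, -2.355, 0.001]
contact_force: [0.4, -0.2, 0.2]
opening: 51.3
finger_force: 0.0
t: 11.88
ee_pos: [563.4, -267.6, 306.9]
tool_rot: [2.073, 2.349, 0.001]
contact_force: [0.3, 0.4, -0.7]
opening: 34.3
finger_force: 0.0
scene 177 [ 576. -257.  197.] [ 564.5 -266.9  193.2]
top 64 [ 571. -252.  200.] [ 561.8 -262.3  194.7]
```

The rod is back exactly where it hung (handle top at 564, -267, 193). Next are the covers: shut the fingers and go to the outer side of cover A, tilted square to the deck.

```bash
python3 -m inch '[{"dp":[-0.02,0.04,0],"dr":[0.027,-0.15,0],"hand":0},{"dp":[-0.04,0.08,0],"dr":[0.055,-0.3,0],"hand":0},{"dp":[-0.052,0.12,-0.04],"dr":[0.082,-0.45,0],"hand":0},{"dp":[-0.052,0.15,-0.08],"dr":[0.109,-0.6,0],"hand":0},{"dp":[-0.052,0.156,-0.098],"dr":[0.109,-0.6,0],"hand":0}]'
python3 -m inch '[{"dp":[0,0,0],"dr":[0,0,0],"hand":0},{"dp":[0,0,0],"dr":[0,0,0],"hand":0}]'
python3 - <<'E'
from chk import *
tip(0)
s=env.sense(); m,F=frame('a'); print(F.round(4).tolist())
r=R.from_rotvec(s['tool_rot']); t=F@np.array([[0,-1,0],[1,0,0],[0,0,-1.]]).T
print('tool axes in port',(F.T@r.as_matrix()).round(2).tolist())
im,d=grab('scene','s7'); W=cloud('scene',d); 
# cover a angle: black/red points
P=(W-m)@F; H=cv2.cvtColor(im,cv2.COLOR_RGB2HSV).astype(int)
red=((H[...,0]<4)|(H[...,0]>174))&(H[...,1]>170)&(abs(P[...,0])<50)&(P[...,1]>-90)&(P[...,1]<10)
print('red in port',P[red].mean(0).round(1),red.sum())
cv2.imwrite('pics/c6.png',cv2.resize(im[100:240,210:370],(640,560),interpolation=cv2.INTER_CUBIC)[:,:,::-1])
E
```

```text
t: 12.6
ee_pos: [498.1, -102.9, 180.9]
tool_rot: [1.807, 2.032, 0.662]
contact_force: [-1.8, -0.0, -1.2]
opening: 0.1
finger_force: 0.0
t: 12.85
ee_pos: [511.9, -112.1, 207.4]
tool_rot: [1.773, 2.012, 0.663]
contact_force: [1.0, -0.1, 1.3]
opening: -0.0
finger_force: 0.0
q [-0.59 -0.54 -0.57  1.08  0.41  0.95] z in port [ 0.002 -0.003 -1.   ] point in port [   3.  -101.3   61.9]
[[0.806, -0.1788, -0.5643], [0.1465, 0.9839, -0.1026], [0.5736, -0.0, 0.8192]]
tool axes in port [[0.05, 1.0, 0.0], [1.0, -0.05, -0.0], [-0.0, 0.0, -1.0]]
red in port [  6.2 -56.4  72. ] 119
```

View pics/c6.png

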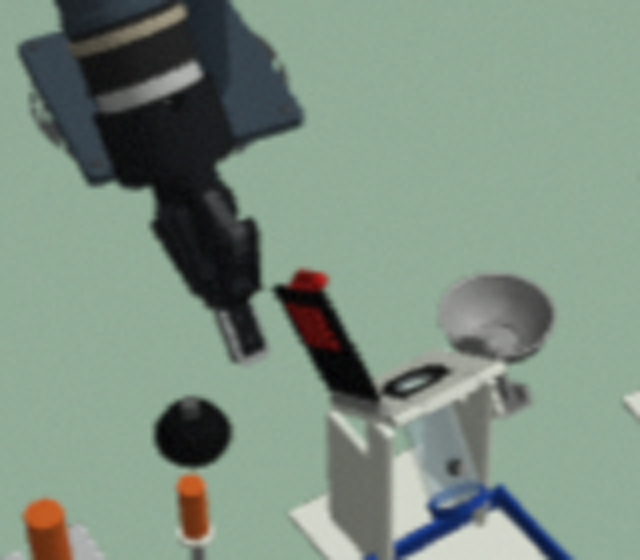

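The shut fingers are on the outer (-y) side of cover A, with clearance to it (crop 240,355 against the cover at 320,340). Now sweep it over.

```bash
python3 -m inch '[{"dp":[-0.0027,0.0148,0],"dr":[0,0,0],"hand":0},{"dp":[-0.0054,0.0295,0],"dr":[0,0,0],"hand":0},{"dp":[-0.01,0.049,0.0016],"dr":[0,0,0],"hand":0},{"dp":[-0.0123,0.074,-0.0016],"dr":[0,0,0],"hand":0},{"dp":[-0.0123,0.074,-0.0016],"dr":[0,0,0],"hand":0}]'
python3 - <<'E'
from chk import *
tip(0); m,F=frame('a')
im,d=grab('scene','s8'); W=cloud('scene',d); P=(W-m)@F; H=cv2.cvtColor(im,cv2.COLOR_RGB2HSV).astype(int)
red=((H[...,0]<4)|(H[...,0]>174))&(H[...,1]>150)&(abs(P[...,0])<50)&(P[...,1]>-90)&(P[...,1]<60)
print('red in port',P[red].mean(0).round(1),red.sum())
E
```

```text
t: 13.52
ee_pos: [497.7, -34.8, 203.2]
tool_rot: [1.774, 2.018, 0.664]
contact_force: [0.4, -0.8, 1.1]
opening: 0.3
finger_force: 0.2
q [-0.41 -0.67 -0.65  1.06  0.33  1.12] z in port [-0.001  0.001 -1.   ] point in port [  0.5 -22.8  58.5]
red in port [ 10.  -14.4  59.9] 92
```

```bash
python3 -m inch '[{"dp":[0.0015,0.0125,-0.0053],"dr":[0,0,0],"hand":0},{"dp":[0.0028,0.0259,-0.0106],"dr":[0,0,0],"hand":0},{"dp":[0.0081,0.0391,-0.0213],"dr":[0,0,0],"hand":0},{"dp":[0.013,0.044,-0.0295],"dr":[0,0,0],"hand":0},{"dp":[0.013,0.044,-0.0295],"dr":[0,0,0],"hand":0}]'
python3 -c "
from chk import *
tip(0)"
python3 -m inch '[{"dp":[0.0011,0.0002,-0.0016],"dr":[0,0,0],"hand":0},{"dp":[0.0023,0.0004,-0.0033],"dr":[0,0,0],"hand":0}]'
python3 -m inch '[{"dp":[0.0006,0.0001,-0.0008],"dr":[0,0,0],"hand":0},{"dp":[0.0011,0.0002,-0.0016],"dr":[0,0,0],"hand":0}]'
python3 -c "
from chk import *
tip(0)"
```

```text
t: 14.2
ee_pos: [510.6, 7.3, 172.0]
tool_rot: [1.779, 2.016, 0.663]
contact_force: [-0.9, -0.2, 0.6]
opening: -0.1
finger_force: 0.5
q [-0.28 -0.66 -0.71  0.96  0.25  1.24] z in port [-0.003  0.001 -1.   ] point in port [-0.8 16.4 21.4]
t: 14.45
ee_pos: [512.5, 7.7, 170.3]
tool_rot: [1.78, 2.015, 0.663]
contact_force: [-9.5, 1.1, 6.5]
opening: 0.2
finger_force: 4.9
t: 14.7
ee_pos: [513.5, 8.3, 168.4]
tool_rot: [1.779, 2.016, 0.664]
contact_force: [-6.0, 2.1, 4.2]
opening: -0.3
finger_force: 3.3
q [-0.27 -0.65 -0.71  0.95  0.25  1.25] z in port [-0.002  0.002 -1.   ] point in port [-0.4 16.9 16.7]
```

```bash
python3 -m inch '[{"dp":[0.0006,0.0001,-0.0008],"dr":[0,0,0],"hand":0},{"dp":[0.0011,0.0002,-0.0016],"dr":[0,0,0],"hand":0}]'
python3 -m inch '[{"dp":[0.0006,0.0001,-0.0008],"dr":[0,0,0],"hand":0},{"dp":[0.0011,0.0002,-0.0016],"dr":[0,0,0],"hand":0}]'
python3 -c "
from chk import *
tip(0)"
```

```text
t: 14.95
ee_pos: [515.0, 8.5, 166.6]
tool_rot: [1.779, 2.016, 0.665]
contact_force: [-3.1, 1.6, 0.7]
opening: -0.2
finger_force: 1.6
t: 15.2
ee_pos: [516.5, 7.7, 164.5]
tool_rot: [1.779, 2.014, 0.662]
contact_force: [0.1, -0.9, 0.5]
opening: 0.1
finger_force: 0.0
q [-0.27 -0.64 -0.72  0.93  0.25  1.25] z in port [-0.002 -0.001 -1.   ] point in port [-0.4 15.7 11.8]
```

The force peaked near 11 N and then fell to zero, so it has snapped. I'll follow to the stop with a light touch to confirm.

```bash
python3 -m inch '[{"dp":[0.0006,0.0001,-0.0008],"dr":[0,0,0],"hand":0},{"dp":[0.0011,0.0002,-0.0016],"dr":[0,0,0],"hand":0}]'
python3 -m inch '[{"dp":[0.0006,0.0001,-0.0008],"dr":[0,0,0],"hand":0},{"dp":[0.0006,0.0001,-0.0008],"dr":[0,0,0],"hand":0}]'
python3 -c "
from chk import *
tip(0)"
python3 -m inch '[{"dp":[-0.0113,-0.002,0.0164],"dr":[0,0,0],"hand":0},{"dp":[-0.03,-0.005,0.045],"dr":[0,0,0],"hand":0},{"dp":[-0.06,-0.01,0.09],"dr":[0,0,0],"hand":0},{"dp":[-0.06,-0.01,0.09],"dr":[0,0,0],"hand":0}]'
python3 - <<'E'
from chk import *
tip(0); m,F=frame('a')
for n in('scene','top'):
    im,d=grab(n,n+'9'); W=cloud(n,d); P=(W-m)@F; H=cv2.cvtColor(im,cv2.COLOR_RGB2HSV).astype(int)
    red=((H[...,0]<4)|(H[...,0]>174))&(H[...,1]>150)&(abs(P[...,0])<50)&(P[...,1]>-90)&(P[...,1]<60)&(P[...,2]<100)
    blk=(im.max(-1)<60)&(abs(P[...,0])<33)&(P[...,1]>-36)&(P[...,1]<38)&(P[...,2]<60)
    print(n,'red',P[red].mean(0).round(1),red.sum(),'black',P[blk].mean(0).round(1),P[blk].std(0).round(1),blk.sum())
E
```

```text
t: 15.45
ee_pos: [517.4, 8.2, 162.6]
tool_rot: [1.779, 2.015, 0.662]
contact_force: [-0.1, 1.1, 0.6]
opening: 0.2
finger_force: 0.0
t: 15.7
ee_pos: [517.8, 8.4, 162.3]
tool_rot: [1.779, 2.015, 0.662]
contact_force: [-3.9, -0.7, 2.1]
opening: 0.2
finger_force: 2.3
q [-0.27 -0.63 -0.72  0.93  0.25  1.25] z in port [-0.003 -0.001 -1.   ] point in port [-0.5 16.2  9.2]
t: 16.2
ee_pos: [459.3, -2.4, 258.6]
tool_rot: [1.771, 2.007, 0.666]
contact_force: [0.1, -0.9, 0.2]
opening: -0.2
finger_force: 0.0
q [-0.36 -0.8  -0.61  1.21  0.3   1.17] z in port [ 0.007 -0.005 -1.   ] point in port [  6.   16.  122.2]
scene red [ 2.3 12.7 10.8] 74 black [ 8.7 -7.9  6.2] [19.6 21.3 24.5] 147
top red [ 1.2 17.8 10.4] 198 black [ 2.4 -7.6 10.2] [20.2 21.1  2.2] 417
```

Cover A is shut: flush at 9.2 mm, and the red patch reads z of about 10 in both views with the robot clear. On to cover B.

```bash
python3 -m inch '[{"dp":[0.015,0.05,0],"dr":[0,0,-0.07],"hand":0},{"dp":[0.03,0.1,0],"dr":[0,0,-0.136],"hand":0},{"dp":[0.045,0.14,-0.02],"dr":[0,0,-0.136],"hand":0},{"dp":[0.0495,0.155,-0.048],"dr":[0,0,-0.136],"hand":0},{"dp":[0.0495,0.155,-0.048],"dr":[0,0,-0.136],"hand":0}]'
python3 -m inch '[{"dp":[0,0,0],"dr":[0,0,0],"hand":0},{"dp":[0,0,0],"dr":[0,0,0],"hand":0}]'
python3 - <<'E'
from chk import *
tip(0,'b'); m,F=frame('b')
im,d=grab('scene','s10'); W=cloud('scene',d); P=(W-m)@F; H=cv2.cvtColor(im,cv2.COLOR_RGB2HSV).astype(int)
red=((H[...,0]<4)|(H[...,0]>174))&(H[...,1]>150)&(abs(P[...,0])<50)&(P[...,1]>-90)&(P[...,1]<60)
print('red in port',P[red].mean(0).round(1),red.sum())
E
```

```text
t: 16.92
ee_pos: [504.5, 154.6, 196.9]
tool_rot: [1.898, 1.884, 0.61]
contact_force: [0.2, 0.2, -0.1]
opening: 0.1
finger_force: 0.0
t: 17.18
ee_pos: [508.3, 152.8, 205.9]
tool_rot: [1.895, 1.87, 0.623]
contact_force: [0.2, 0.0, -0.0]
opening: -0.0
finger_force: 0.0
q [ 0.23 -0.59 -0.62  0.95 -0.11  1.78] z in port [ 0.001 -0.001 -1.   ] point in port [   1.7 -100.6   60.9]
red in port [  4.  -59.6  72.3] 151
```

```bash
python3 -m inch '[{"dp":[-0.0007,0.015,0],"dr":[0,0,0],"hand":0},{"dp":[-0.0013,0.03,0],"dr":[0,0,0],"hand":0},{"dp":[-0.0033,0.05,0.0016],"dr":[0,0,0],"hand":0},{"dp":[-0.0022,0.075,-0.0016],"dr":[0,0,0],"hand":0},{"dp":[-0.0022,0.075,-0.0016],"dr":[0,0,0],"hand":0}]'
python3 - <<'E'
from chk import *
tip(0,'b'); m,F=frame('b')
im,d=grab('scene','s11'); W=cloud('scene',d); P=(W-m)@F; H=cv2.cvtColor(im,cv2.COLOR_RGB2HSV).astype(int)
red=((H[...,0]<4)|(H[...,0]>174))&(H[...,1]>150)&(abs(P[...,0])<50)&(P[...,1]>-90)&(P[...,1]<60)
print('red in port',P[red].mean(0).round(1),red.sum())
E
```

```text
t: 17.85
ee_pos: [505.7, 229.1, 203.6]
tool_rot: [1.894, 1.874, 0.622]
contact_force: [-0.8, -0.6, -0.3]
opening: -0.0
finger_force: 0.2
q [ 0.43 -0.48 -0.55  0.93 -0.21  1.94] z in port [-0.001  0.001 -1.   ] point in port [  1.1 -24.3  58.6]
red in port [  9.4 -17.4  59.2] 91
```

```bash
python3 -m inch '[{"dp":[0.0032,0.0122,-0.0053],"dr":[0,0,0],"hand":0},{"dp":[0.0063,0.0253,-0.0106],"dr":[0,0,0],"hand":0},{"dp":[0.0133,0.0377,-0.0213],"dr":[0,0,0],"hand":0},{"dp":[0.0188,0.0419,-0.0295],"dr":[0,0,0],"hand":0},{"dp":[0.0188,0.0419,-0.0295],"dr":[0,0,0],"hand":0}]'
python3 -c "
from chk import *
tip(0,'b')"
python3 -m inch '[{"dp":[0.0011,0,-0.0016],"dr":[0,0,0],"hand":0},{"dp":[0.0023,0.0001,-0.0033],"dr":[0,0,0],"hand":0}]'
python3 -m inch '[{"dp":[0.0006,0,-0.0008],"dr":[0,0,0],"hand":0},{"dp":[0.0011,0.0001,-0.0016],"dr":[0,0,0],"hand":0}]'
python3 -m inch '[{"dp":[0.0006,0,-0.0008],"dr":[0,0,0],"hand":0},{"dp":[0.0011,0.0001,-0.0016],"dr":[0,0,0],"hand":0}]'
python3 -c "
from chk import *
tip(0,'b')"
```

```text
t: 18.52
ee_pos: [524.3, 271.0, 172.8]
tool_rot: [1.895, 1.875, 0.621]
contact_force: [-0.4, -0.2, 1.1]
opening: 0.1
finger_force: 0.5
q [ 0.5  -0.35 -0.52  0.85 -0.25  2.01] z in port [-0.002  0.001 -1.   ] point in port [ 0.1 16.7 21.7]
t: 18.77
ee_pos: [525.8, 271.4, 171.0]
tool_rot: [1.895, 1.876, 0.623]
contact_force: [-7.3, 1.0, 6.0]
opening: 0.1
finger_force: 4.6
t: 19.02
ee_pos: [527.0, 271.8, 169.3]
tool_rot: [1.895, 1.876, 0.624]
contact_force: [-5.4, 0.9, 3.8]
opening: -0.0
finger_force: 3.0
t: 19.27
ee_pos: [528.5, 271.4, 167.2]
tool_rot: [1.895, 1.875, 0.623]
contact_force: [-1.3, 1.7, 1.8]
opening: -0.3
finger_force: 1.2
q [ 0.49 -0.34 -0.52  0.83 -0.25  2.  ] z in port [-0.001  0.002 -1.   ] point in port [ 0.3 17.  14.6]
```

```bash
python3 -m inch '[{"dp":[0.0006,0,-0.0008],"dr":[0,0,0],"hand":0},{"dp":[0.0011,0.0001,-0.0016],"dr":[0,0,0],"hand":0}]'
python3 -m inch '[{"dp":[0.0006,0,-0.0008],"dr":[0,0,0],"hand":0},{"dp":[0.0011,0.0001,-0.0016],"dr":[0,0,0],"hand":0}]'
python3 -m inch '[{"dp":[0.0005,0,-0.0007],"dr":[0,0,0],"hand":0},{"dp":[0.0005,0,-0.0007],"dr":[0,0,0],"hand":0}]'
python3 -c "
from chk import *
tip(0,'b')"
```

```text
t: 19.52
ee_pos: [529.6, 269.9, 163.9]
tool_rot: [1.896, 1.873, 0.618]
contact_force: [0.6, -0.4, -0.5]
opening: -0.1
finger_force: 0.0
t: 19.77
ee_pos: [530.6, 270.4, 162.8]
tool_rot: [1.896, 1.873, 0.619]
contact_force: [-3.2, -1.8, 2.2]
opening: -0.1
finger_force: 2.6
t: 20.02
ee_pos: [530.7, 270.4, 162.7]
tool_rot: [1.895, 1.874, 0.618]
contact_force: [-6.2, -2.8, 4.1]
opening: 0.0
finger_force: 3.2
q [ 0.49 -0.33 -0.52  0.82 -0.25  2.  ] z in port [-0.003 -0.001 -1.   ] point in port [-0.5 15.9  9.8]
```

The force rose again at the stop (about 8 N), so cover B is shut. Back off and check everything.

```bash
python3 -m inch '[{"dp":[-0.0115,-0.0005,0.0164],"dr":[0,0,0],"hand":0},{"dp":[-0.03,-0.001,0.045],"dr":[0,0,0],"hand":0},{"dp":[-0.06,-0.002,0.09],"dr":[0,0,0],"hand":0},{"dp":[-0.09,-0.003,0.12],"dr":[0,0,0],"hand":0},{"dp":[-0.09,-0.003,0.12],"dr":[0,0,0],"hand":0}]'
python3 - <<'E'
from chk import *
for n in('scene','top'):
    im,d=grab(n,n+'F'); W=cloud(n,d); H=cv2.cvtColor(im,cv2.COLOR_RGB2HSV).astype(int)
    for k in 'ab':
        m,F=frame(k); P=(W-m)@F
        red=((H[...,0]<4)|(H[...,0]>174))&(H[...,1]>150)&(abs(P[...,0])<50)&(P[...,1]>-90)&(P[...,1]<60)&(P[...,2]<100)
        print(n,k,'red',P[red].mean(0).round(1),P[red].std(0).round(1),red.sum())
    m=(abs(H[...,0]-72)<14)&(H[...,1]>100)&(W[...,0]>560)&(W[...,0]<720)&(abs(W[...,1])<100); print('plug',W[m].mean(0).round(1))
E
```

```text
t: 20.65
ee_pos: [441.8, 269.3, 288.0]
tool_rot: [1.892, 1.871, 0.632]
contact_force: [0.9, 0.5, -0.2]
opening: 0.1
finger_force: 0.0
scene a red [ 3.  12.6 10.9] [13.8 10.3  0.8] 75
scene b red [ 3.3 10.5 11.5] [14.4  9.8  0.8] 62
plug [638.1  -5.7  26.1]
top a red [ 1.4 17.8 10.9] [12.3 10.6  3.1] 196
top b red [ 0.7 15.7 11.8] [12.4  9.2  2.5] 189
plug [6.329e+02 6.000e-01 2.920e+01]
```

View pics/sceneF.png

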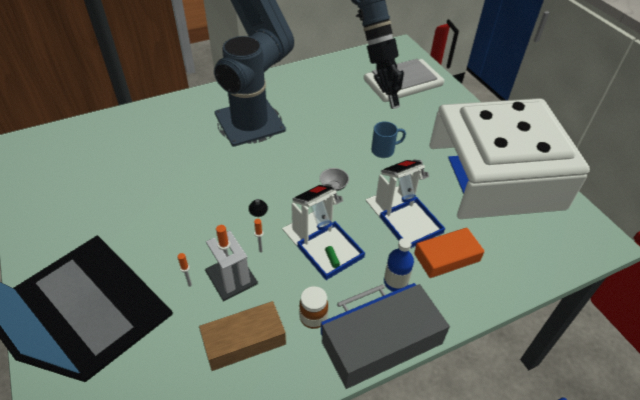

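In the last picture the plug is in tray A (333,257) and the rod hangs in the fork (222,236). Both covers lie shut (318,190 and 405,167), the bystanders have not moved, and the arm is clear.

```bash
python3 -c "
from plant import env
print(env.hand_in())"
```

```text
the job is handed in; nothing more can be done
None
```

The job is done and handed in at about 21 s: the plug is in tray A, the rod hangs by its collar in the fork, and both covers snapped shut with readings of about 12 N at most; the other things on the bench look unmoved in the last picture.

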